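# Draw the specimen tray into its docking bay and latch it

## Task

Hook your fingertips behind the far lip of the blue specimen tray and drag it along the bench towards you into its white docking bay, until it sits fully home and has been pressed firmly but gently (a pull of about 10 to 14 newtons more than it takes to slide it) against the orange pads of the front stop (an adjustable stop: find it by feel). Then swing the red-knobbed latch across until its black nose rests against the tray's far wall, locking it in, and let go. Do not lift or tip the tray, keep the three mounts in it, and leave everything else on the bench where it is.

Things in the scene. Friction and masses are not known exactly. Their poses are not given: they have to be found in the camera images.
- tray: Blue specimen tray, loose, 0.4-0.9 kg loaded. 110 mm along its x, 150 along y, 40 high; origin: centre of underside, x to its far wall. Upright 5 mm walls, foam inside to 4 mm below the rim: the wall cannot be pinched, but fingertips reach down behind the far wall outside. Slides at 2-6 N; stays straight if drawn by two spread fingertips. Drawn 130-170 mm in x out from the bay's origin at the start.
- far_lip (a point): Middle of the outer edge of the tray's far lip: 55 mm from the tray's origin along its x, 40 mm above the bench.
- dock: Docking bay fixed to the bench, open to its +x. Origin on the bench, where the tray's origin would be with the stop at its outermost setting; axes parallel to the tray's when home. Slippery white guides 25 mm high, inner faces at y = +-78 mm (3 mm play a side) from x = -105 to -21 mm, then flaring to about +-106 at x = 61. An aluminium crossbar closes its front at x = -106 to -116.
- stop_zero (a point): Point on the bay at x = -55, y = 0, 15 mm high: where the orange pads' faces are at the stop's outermost setting. The stop is clamped 0 to 28 mm nearer the robot than this; its setting is NOT measured: find it by feel. The tray must bear on it with 8 N or more for 0.2 s; over 24 N between tray and bay spoils it. Rigid: draw at 10 mm/s until the force rises 10-14 N over the sliding drag.
- latch (a joint): Latch angle, rad. 0: arm along the bay's +x, beside the tray's way; negative: further out (stop -0.7); 1.571: arm along the bay's -y. Grows clockwise from above. It closes until its nose bears on the far wall of the home tray, at about 1.57 to 1.94 as the stop is set (tells by a force of some 6 N). Friction (1 N at the knob) holds it anywhere. Arm 12 mm wide, 14-28 mm above the bench.
- latch_nose (a point): Centre of the round black nose at the latch arm's end, 16 mm in diameter, 14 to 28 mm above the bench (point at 21 mm), 78 mm from the pivot axis. Shut: it lies against the outside of the tray's far wall (within about 3 mm), so its centre is 8 mm behind the wall.
- latch_hinge (a point): A point on the latch's upright pivot axis, 62 mm above the bench; in the bay's frame at x = 63, y = 124 mm.
- latch_knob (a point): Grip point of the latch's upright round red knob, 14 mm in diameter, from 28 to 72 mm above the bench; the point is on its axis, 62 mm above the bench and 65 mm from the pivot axis.
- mount0: A polished specimen mount, amber resin disc 29 mm across, 22 mm high, brass speck on top, standing loose in a pit of the tray (it rises 2 mm above the foam). Origin at the centre of its underside. It stays in the tray.
- mount1: A polished specimen mount, amber resin disc 29 mm across, 22 mm high, copper speck on top, standing loose in a pit of the tray (it rises 2 mm above the foam). Origin at the centre of its underside. It stays in the tray.
- mount2: A polished specimen mount, amber resin disc 29 mm across, 22 mm high, dark grey speck on top, standing loose in a pit of the tray (it rises 2 mm above the foam). Origin at the centre of its underside. It stays in the tray.
- slide_box: Bystander: a white open slide box 85 x 100 mm, 32 mm high. Origin at the centre of its underside (or of its length). Leave it where it is.
- jar: Bystander: an amber jar 56 mm across, 70 mm high, white cap. Origin at the centre of its underside (or of its length). Leave it where it is.
- dish: Bystander: a glass dish 80 mm across, 18 mm high. Origin at the centre of its underside (or of its length). Leave it where it is.
- press: Bystander: a steel hand press 44 mm across, 50 mm high. Origin at the centre of its underside (or of its length). Leave it where it is.
- ore: Bystander: a lump of ore about 55 x 42 mm, 40 mm high. Origin at the centre of its underside (or of its length). Leave it where it is.
- brush: Bystander: a brush 150 mm long lying flat. Origin at the centre of its underside (or of its length). Leave it where it is.

How it is judged:
By the outcome, as a careful person would: the job done as asked, in the order asked, and still so for the second after the job is handed in, with the robot touching nothing.
It also fails if it takes over 72 s, if anything falls off the work surface, if the arm or the gripper's body presses on something with over 40 N, if the wrist force passes 120 N, or if a joint passes its speed limit or range.

## Robot

A 7-joint arm with a two-finger parallel gripper is mounted at the origin on the work surface. World frame = base frame: x ahead of the robot, y to its left, z up, the work surface at z = 0. Lengths are in mm, angles in rad, forces in N, time in s.
With the tool pointing down it reaches from about 400 to 850 mm from the base axis. Payload 10.4 kg.
Tool frame: the origin (TCP) lies on the mounting face of the last link; the fingertips stand 182 mm ahead of it and the grasp point (between the pads) lies 164 mm ahead of it; z points along the fingers, y is the line along which they close (so a half turn about z gives the same grasp; the last joint's range is limited). The gripper opens to 87 mm and grips with 3 to 60 N. Pads are 19 mm wide; open, the fingers measure 117 mm over their backs; the gripper's body (75 mm by 190 mm) begins 51 mm behind the grasp point.
Start: joints at [1.15, 0.332, -0.065, 1.46, 0.022, 1.35, -0.088], TCP at [242.133, -576.198, 404.776] pointing down, gripper open.
Joint ranges: [-2.6, 2.6], [-0.5, 2.12], [-1.47, 1.34], [0.16, 2.42], [-1.27, 4.41], [0.06, 2.06], [-2.6, 2.6]. Speed limits (rad/s): [2.22, 2.22, 2.79, 2.79, 3.14, 3.14, 3.14].

## Interface

Orientations are given as a rotation vector (axis times angle).
In Python, from workcell import monitor, camera, arm gives the robot as it stands.
- The arm moves only by the tool send_rows, never from a script. Its argument "increments" is a list that holds one entry, the list of rows, each a list of 7 numbers: the turn, a rotation vector about the tool's x, y, z in degrees, then the shift along the tool's x, y, z in cm, then the finger opening in cm, from 0 to 8.7. A call has 1 to 5 rows; each row shifts and turns the commanded pose from where the row before left it, along the tool's axes as they then stand; what a row does not reach is not made up. A row lasts 1/10 s, in which the tool goes at most 50 mm and 8.59 degrees, less where a joint would pass 70% of its speed; a pose out of reach is approached as far as the arm can. A call is refused whole if a number of a shift passes 5 or a number of a turn 8.59, either way. A call with a gripper value outside its range is refused whole. The fingers move at their own pace and stop on an object; "grip_force" is the grip in N (left out, the last holds). Time passes only in rows, so rows that do not move let the fingers close. It gives the time, the measured TCP pose, the force, the opening and the grip force at its end, in the units of the state.
- monitor.get_obs(): the state, without advancing time (a new reading comes with each control period).
- camera(name): name is "scene" or "side" or "wrist"; returns a dict with "frame" (400x640x3 uint8, red, green, blue), "fx", "fy", "cx", "cy" (pixels), "cam_to_world" (4x4, takes a point from camera to world coordinates). Camera axes: x right, y down, z forward; pixel columns grow to the right and rows downward; lengths in mm; the calibration is good to about 2 mm. The wrist camera is an equidistant fisheye: a pixel r from the principal point sees the ray r / f radians off the axis. A picture is of the moment at which its call begins. There is no depth.
- arm.sign_off(): hands the job in; it is judged then, once.
The state is a dict: "time_s": time; "qpos": joint angles; "joint_vel": joint speeds; "joint_efforts": joint torques, N m; "tcp_pos": TCP position; "tool_rot": TCP orientation; "wrist_force": force on the tool from outside, world axes, zero at the start; "torque": the same for the moment, N m; "width": finger opening in mm; "gripper_force": force on a finger pad.
Only numpy, scipy, OpenCV 4.12 (cv2) and the standard library are available. Lean on these libraries where they do the work, as an engineer would, in place of code of your own. Each camera call takes 0.05 s, during which the arm holds its last target. There are 200 camera calls.

## Working session

There is one attempt and no reset: what is moved stays moved. The work goes in short steps, Python scripts to look and compute and a tool call to move; the robot and the scene stay as the last step left them, time stands still between calls to the robot, and variables do not carry over. Pictures are saved under pics/ and viewed, at most 10 in all, crops included, and the job is handed in when it is done.

Besides the shell and the picture viewer there is one more tool, called after "Call:" as a command line: name --argument value ..., lists and objects as JSON in quotes. send_rows: Moves the arm, as the interface text tells. Its arguments: {"type":"object","properties":{"increments":{"type":"array"},"grip_force":{"type":"number"}},"required":["increments"]}

```bash
mkdir -p pics; ls
python3 - <<'E'
from workcell import monitor, camera, arm
import cv2,json,numpy as np
o=monitor.get_obs(); print(o)
for n in ("scene","side"):
    c=camera(n); cv2.imwrite(f"pics/{n}0.png",c["frame"][:,:,::-1]); print(n,c["fx"],c["fy"],c["cx"],c["cy"],np.round(c["cam_to_world"],3).tolist())
E
```

```text
pics
{'time_s': 0.0, 'qpos': array([ 1.15042359,  0.33289569, -0.06468027,  1.46098932,  0.02161009,
        1.34988588, -0.08852867]), 'joint_vel': array([ 1.55364408e-03, -1.33367852e-03, -5.27631540e-04,  2.02299136e-06,
       -1.11771799e-03, -9.08798129e-04, -2.59506922e-05]), 'joint_efforts': array([-2.38638377e-04, -6.23257899e+01,  2.44066876e-02, -3.89894450e+01,
       -6.12583500e-02,  3.97303503e-02,  1.52773882e-04]), 'tcp_pos': array([ 242.04483349, -576.08096367,  403.91590146]), 'tool_rot': array([-3.07826459e+00, -6.20389995e-01,  5.91270101e-04]), 'wrist_force': array([ 0.60851434, -0.20608685,  0.44357537]), 'torque': array([-0.01415201, -0.01198051, -0.01595171]), 'gripper_force': 0.0, 'width': 86.93047821566698}
scene 364.42694958884505 364.42694958884505 321.93002387013416 194.31482913103667 [[-0.522, 0.504, -0.688, 1050.599], [0.853, 0.308, -0.422, 394.412], [-0.001, -0.807, -0.591, 525.289], [0.0, 0.0, 0.0, 1.0]]
side 462.61768604561496 462.61768604561496 320.84390139791844 202.59547139106854 [[0.985, -0.127, 0.115, 404.656], [-0.171, -0.7, 0.693, -641.069], [-0.007, -0.703, -0.711, 780.607], [0.0, 0.0, 0.0, 1.0]]
```

View pics/scene0.png

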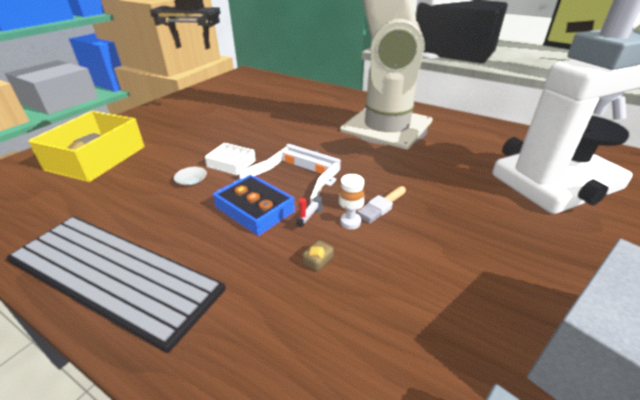

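View pics/side0.png

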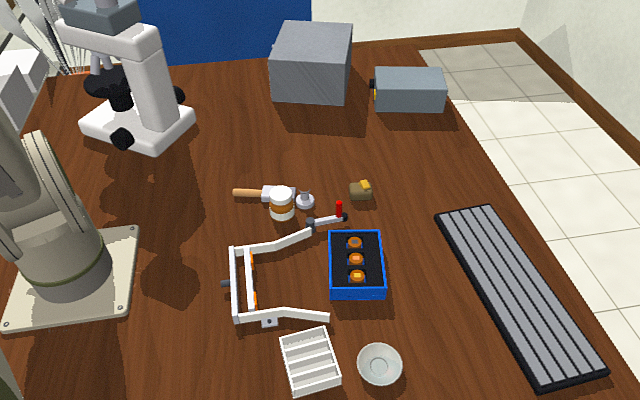

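The side view shows the tray (rim corners about (329,231), (382,230), (386,298), (331,299)). It also shows the red knob at (339,208), the latch pivot near (311,222), the bay crossbar at x≈236 and the guide ends at (312,232) and (328,318).

```bash
cat > h.py <<'E'
import numpy as np,cv2
from workcell import monitor,camera,arm
from scipy.spatial.transform import Rotation as R
def ray(c,u,v):
    M=np.array(c["cam_to_world"]); d=np.array([(u-c["cx"])/c["fx"],(v-c["cy"])/c["fy"],1.])
    return M[:3,3],M[:3,:3]@d
def pt(c,u,v,z):
    o,d=ray(c,u,v); return (o+d*(z-o[2])/d[2])[:2]
def hsv(c): return cv2.cvtColor(c["frame"],cv2.COLOR_RGB2HSV)
def blobs(m,amin=20):
    n,l,s,ce=cv2.connectedComponentsWithStats(m.astype(np.uint8)); return [(s[i],ce[i],l==i) for i in range(1,n) if s[i][4]>=amin]
E
cat > m.py <<'E'
from h import *
for n in ("side","scene"):
    c=camera(n); H=hsv(c); h,s,v=[H[...,i].astype(int) for i in range(3)]
    print(n)
    b=(h>105)&(h<125)&(s>150)&(v>60)
    for st,ce,m in blobs(b,100):
        if not(150<ce[1]<320 and 200<ce[0]<400): continue
        print("blue",st)
        for L in ("outer",):
            cn=max(cv2.findContours(m.astype(np.uint8),cv2.RETR_EXTERNAL,cv2.CHAIN_APPROX_NONE)[0],key=len)
            ap=cv2.approxPolyDP(cv2.convexHull(cn),3,True)[:,0]
            for p in ap: print(p, "z40",pt(c,*p,40).round(1),"z0",pt(c,*p,0).round(1))
    r=((h<6)|(h>174))&(s>180)&(v>110)
    for st,ce,m in blobs(r,15):
        if 150<ce[1]<320 and 200<ce[0]<400:
            print("red",st,ce.round(1),pt(c,*ce,50).round(1), 'top',pt(c,ce[0],st[1]+3,72).round(1))
    o=(h>7)&(h<18)&(s>150)&(v>140)
    for st,ce,m in blobs(o,8):
        if 120<ce[1]<320 and 200<ce[0]<400: print("orange",st,pt(c,*ce,15).round(1))
    im=c["frame"][:,:,::-1]; x,y=((215,185) if n=="side" else (190,130)); 
    cv2.imwrite(f"pics/{n}c.png",cv2.resize(im[y:y+150,x:x+200],None,fx=4,fy=4,interpolation=cv2.INTER_CUBIC))
E
python3 m.py
```

```text
side
blue [ 328  229   60   71 1137]
[378 229] z40 [630.8 -18.7] z0 [643.   14.9]
[387 287] z40 [ 609.9 -164.3] z0 [ 621.  -138.6]
[384 299] z40 [ 597.2 -189.1] z0 [ 607.6 -164.7]
[330 299] z40 [ 498.2 -171.4] z0 [ 503.2 -146. ]
[328 230] z40 [525.6  -2.6] z0 [532.1  31.9]
red [336 200   6  18  95] [338.4 207.8] [558.3  48.3] top [556.5  41.7]
orange [269 202  18  10  58] [426.2 107.6]
orange [348 237  13  10  81] [578.8 -23.3]
orange [250 251   4  19  35] [358.5 -33. ]
orange [349 253  14  11 112] [571.6 -66.9]
orange [350 270  14  11  96] [ 564.5 -110.1]
orange [254 291   3  20  37] [ 358.7 -133.4]
scene
blue [ 214  176   80   59 1348]
[214 194] z40 [ 611.4 -161.2] z0 [ 575.2 -207. ]
[250 176] z40 [ 512.1 -140.5] z0 [ 467.7 -184.6]
[290 196] z40 [528.1 -10.3] z0 [485.  -43.6]
[293 210] z40 [565.7  24.4] z0 [525.8  -6.1]
[257 234] z40 [664.3   7.6] z0 [632.5 -24.3]
[218 207] z40 [ 641.5 -119.4] z0 [ 607.7 -161.8]
red [300 199   6  17  65] [302.5 205.9] [553.8  41.2] top [566.1  50.3]
orange [286 155   7   9  53] [ 365. -132.]
orange [316 165   9   8  58] [361.9 -35.9]
orange [235 186  13   8  55] [ 541.6 -147.8]
orange [346 191  18   9  84] [419.2  97.7]
orange [247 193  13   8  61] [ 549.2 -103.8]
orange [259 200  14   9  56] [557.5 -58.9]
```

View pics/sidec.png

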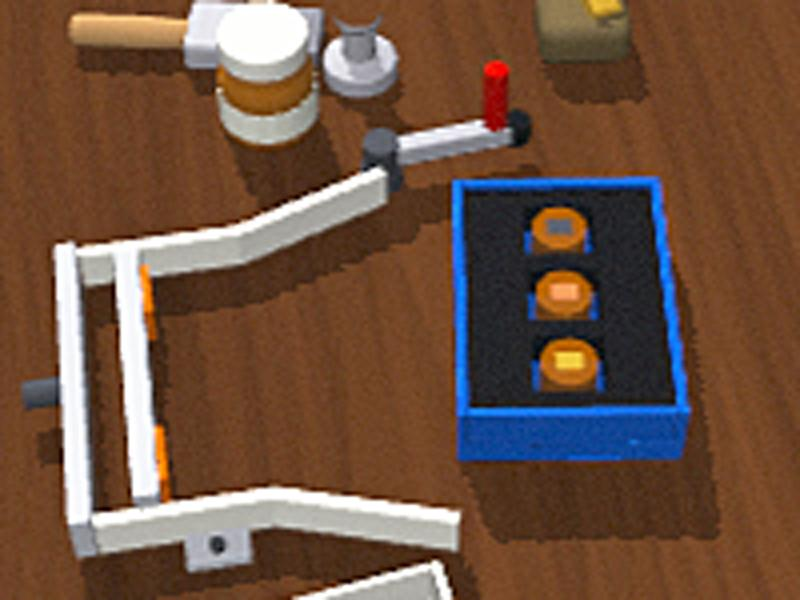

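View pics/scenec.png

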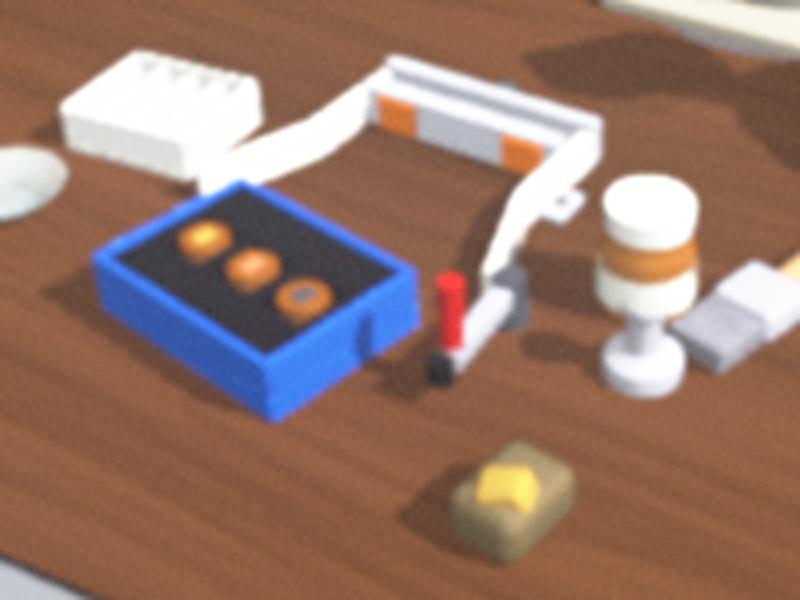

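Run:
```python
from h import *
c=camera("side")
for nm,u,v,z in [("NL",453,181,40),("FL",662,179,40),("FR",690,409,40),("NR",458,411,40),("xbarTopL",60,245,25),("xbarTopL2",75,245,25),("xbarTopR",73,520,25),("ugBend",240,228,25),("ugEnd",384,170,25),("lgBend",275,488,25),("lgEnd",458,512,25),("lgStart",90,515,25),("pivot",381,135,35),("nose",521,120,28),("knobtop",497,68,72),("knobbase",495,126,28),("armbase",400,155,28)]:
    print(nm,pt(c,215+u/4-.4,185+v/4-.4,z).round(1))
```

```text
NL [525.4  -2.1]
FL [634.9 -20.5]
FR [ 610.2 -164. ]
NR [ 501.3 -145.7]
xbarTopL [316.1   3.6]
xbarTopL2 [323.9   2.2]
xbarTopR [ 316.3 -163.3]
ugBend [410.6  -1.7]
ugEnd [492.2  25.3]
lgBend [ 410.6 -162.8]
lgEnd [ 493.  -190.5]
lgStart [ 324.2 -162.1]
pivot [493.4  42.1]
nose [572.8  45.9]
knobtop [558.2  45.7]
knobbase [557.7  44. ]
armbase [502.2  32. ]
```

The tray is about 136 mm out with yaw ≈ -9.6°. The bay origin is about (432,-82) with yaw ≈ 0, and every landmark I checked agrees: crossbar, bends, pivot (495,42) and knob (558,45). I'll write a planner helper.

```bash
cat > plan.py <<'E'
# usage: plan.py x y ztip yaw_deg nrows [opening]: prints rows to move there in equal world steps
import sys; from h import *
x,y,z,yaw,n=map(float,sys.argv[1:6]); n=int(n)
o=monitor.get_obs(); Rt=R.from_rotvec(o["tool_rot"]).as_matrix(); p=o["tcp_pos"]
y0=np.degrees(np.arctan2(Rt[1,0],Rt[0,0])); print("t",round(o["time_s"],2),"pos",p.round(1),"tipz",round(p[2]-182,1),"yaw",y0.round(2),"tilt",(Rt[:2,2]*57.3).round(2),"q",o["qpos"].round(2),"F",o["wrist_force"].round(1),"w",round(o["width"],1))
d=(np.array([x,y,z+182])-p)/n; t=(y0-yaw)/n
for k in range(n):
    a=np.radians(y0-t*k); c,s=np.cos(a),np.sin(a)
    print([0,0,round(t,2)]+[round(v/10,2) for v in (d[0]*c+d[1]*s, d[0]*s-d[1]*c, -d[2])])
E
python3 plan.py 640 -95 130 -9.6 15
```

```text
t 0.25 pos [ 242.1 -576.1  404.4] tipz 222.4 yaw 22.8 tilt [-0.01  0.03] q [ 1.15  0.33 -0.06  1.46  0.02  1.35 -0.09] F [-0.3  0.1 -0. ] w 86.8
[0, 0, np.float64(2.16), np.float64(3.69), np.float64(-1.93), np.float64(0.62)]
[0, 0, np.float64(2.16), np.float64(3.61), np.float64(-2.07), np.float64(0.62)]
[0, 0, np.float64(2.16), np.float64(3.53), np.float64(-2.2), np.float64(0.62)]
[0, 0, np.float64(2.16), np.float64(3.45), np.float64(-2.33), np.float64(0.62)]
[0, 0, np.float64(2.16), np.float64(3.36), np.float64(-2.46), np.float64(0.62)]
[0, 0, np.float64(2.16), np.float64(3.26), np.float64(-2.59), np.float64(0.62)]
[0, 0, np.float64(2.16), np.float64(3.16), np.float64(-2.71), np.float64(0.62)]
[0, 0, np.float64(2.16), np.float64(3.06), np.float64(-2.82), np.float64(0.62)]
[0, 0, np.float64(2.16), np.float64(2.95), np.float64(-2.94), np.float64(0.62)]
[0, 0, np.float64(2.16), np.float64(2.84), np.float64(-3.05), np.float64(0.62)]
[0, 0, np.float64(2.16), np.float64(2.72), np.float64(-3.15), np.float64(0.62)]
[0, 0, np.float64(2.16), np.float64(2.6), np.float64(-3.25), np.float64(0.62)]
[0, 0, np.float64(2.16), np.float64(2.47), np.float64(-3.35), np.float64(0.62)]
[0, 0, np.float64(2.16), np.float64(2.35), np.float64(-3.44), np.float64(0.62)]
[0, 0, np.float64(2.16), np.float64(2.21), np.float64(-3.52), np.float64(0.62)]
```

Call:
send_rows --increments '[[[0, 0, 2.16, 3.7, -1.9, 0.6, 8.7], [0, 0, 2.16, 3.6, -2.1, 0.6, 8.7], [0, 0, 2.16, 3.5, -2.2, 0.6, 8.7], [0, 0, 2.16, 3.45, -2.3, 0.6, 8.7], [0, 0, 2.16, 3.4, -2.5, 0.6, 8.7]]]'

```text
time_s: 0.75
tcp_pos: [375.6, -414.4, 374.6]
tool_rot: [3.124, 0.325, 0.0]
wrist_force: [0.7, -0.1, -0.6]
width: 87.2
gripper_force: 0.0
```

Call:
send_rows --increments '[[[0, 0, 2.16, 3.3, -2.6, 0.6, 8.7], [0, 0, 2.16, 3.2, -2.7, 0.6, 8.7], [0, 0, 2.16, 3.1, -2.8, 0.6, 8.7], [0, 0, 2.16, 2.95, -2.9, 0.6, 8.7], [0, 0, 2.16, 2.8, -3.0, 0.6, 8.7]]]'

```text
time_s: 1.25
tcp_pos: [509.3, -254.8, 344.6]
tool_rot: [3.141, 0.03, 0.0]
wrist_force: [1.0, -1.0, 0.4]
width: 86.5
gripper_force: 0.0
```

Call:
send_rows --increments '[[[0, 0, 2.16, 2.7, -3.1, 0.6, 8.7], [0, 0, 2.16, 2.6, -3.2, 0.6, 8.7], [0, 0, 2.16, 2.5, -3.3, 0.6, 8.7], [0, 0, 2.16, 2.3, -3.4, 0.6, 8.7], [0, 0, 2.16, 2.2, -3.5, 0.6, 8.7]]]'

```text
time_s: 1.75
tcp_pos: [641.4, -96.7, 314.4]
tool_rot: [3.13, -0.266, -0.0]
wrist_force: [0.3, -0.2, -0.2]
width: 87.0
gripper_force: 0.0
```

```bash
python3 plan.py 640 -95 12 -9.6 5
python3 - <<'E'
from h import *
c=camera("wrist"); cv2.imwrite("pics/w1.png",c["frame"][:,:,::-1])
E
```

```text
t 1.75 pos [641.4 -96.7 314.4] tipz 132.4 yaw -9.72 tilt [-0.   -0.01] q [ 0.32  0.46 -0.33  1.49  0.15  1.21 -1.77] F [ 0.3 -0.2 -0.2] w 87.0
[0, 0, np.float64(-0.02), np.float64(-0.03), np.float64(-0.03), np.float64(2.41)]
[0, 0, np.float64(-0.02), np.float64(-0.03), np.float64(-0.03), np.float64(2.41)]
[0, 0, np.float64(-0.02), np.float64(-0.03), np.float64(-0.03), np.float64(2.41)]
[0, 0, np.float64(-0.02), np.float64(-0.03), np.float64(-0.03), np.float64(2.41)]
[0, 0, np.float64(-0.02), np.float64(-0.03), np.float64(-0.03), np.float64(2.41)]
```

View pics/w1.png

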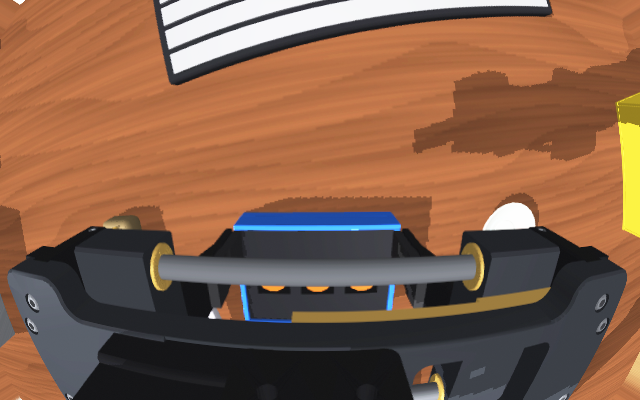

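The wrist view shows the far wall's rim from about (234,226) to (400,226), lined up straight with the fingers. I'll cast those points onto z=40.

Run:
```python
from h import *
c=camera("wrist"); M=np.array(c["cam_to_world"])
for u,v,z in [(234,226,40),(400,226,40),(317,225,40),(246,212,0),(389,212,0)]:
    a=np.array([u-c["cx"],v-c["cy"]]); r=np.hypot(*a); th=r/c["fx"]
    d=M[:3,:3]@np.array([*(a/r*np.sin(th)),np.cos(th)]); o=M[:3,3]; print(u,v,(o+d*(z-o[2])/d[2]).round(1))
print(o)
```

```text
234 226 [636. -12.  40.]
400 226 [ 612.1 -157.6   40. ]
317 225 [625.5 -85.1  40. ]
246 212 [636.3 -14.2   0. ]
389 212 [ 612.9 -156.4    0. ]
[ 714.81364477 -100.67584776  292.7199589 ]
```

Call:
send_rows --increments '[[[0, 0, 0, 0.2, -0.4, 2.4, 8.7], [0, 0, 0, 0, 0, 2.4, 8.7], [0, 0, 0, 0, 0, 2.4, 8.7], [0, 0, 0, 0, 0, 2.4, 8.7], [0, 0, 0, 0, 0, 2.4, 8.7]]]'

```text
time_s: 2.35
tcp_pos: [643.0, -94.6, 193.7]
tool_rot: [3.13, -0.263, -0.0]
wrist_force: [0.7, 0.2, -0.7]
width: 87.0
gripper_force: 0.0
```

Call:
send_rows --increments '[[[0, 0, 0, -0.2, 0, 0, 8.7], [0, 0, 0, -0.2, 0, 0, 8.7], [0, 0, 0, -0.2, 0, 0, 8.7], [0, 0, 0, -0.1, 0, 0, 8.7], [0, 0, 0, -0.1, 0, 0, 8.7]]]'

```text
time_s: 2.85
tcp_pos: [635.5, -93.0, 195.9]
tool_rot: [3.13, -0.263, 0.003]
wrist_force: [-0.0, -0.3, 0.9]
width: 87.2
gripper_force: 0.0
```

Call:
send_rows --increments '[[[0, 0, 0, -0.2, 0, 0, 8.7], [0, 0, 0, -0.2, 0, 0, 8.7], [0, 0, 0, -0.2, 0, 0, 8.7], [0, 0, 0, -0.2, 0, 0, 8.7], [0, 0, 0, -0.2, 0, 0, 8.7]]]'

```text
time_s: 3.35
tcp_pos: [625.8, -91.4, 195.4]
tool_rot: [3.13, -0.263, 0.003]
wrist_force: [5.6, -1.3, 2.6]
width: 87.0
gripper_force: 2.6
```

Call:
send_rows --increments '[[[0, 0, -0.65, -0.4, 0, 0, 8.7], [0, 0, -0.65, -0.4, 0, 0, 8.7], [0, 0, -0.65, -0.4, -0.01, 0, 8.7], [0, 0, -0.65, -0.4, -0.01, 0, 8.7], [0, 0, -0.65, -0.4, -0.02, 0, 8.7]]]'

```text
time_s: 3.85
tcp_pos: [606.0, -87.7, 195.4]
tool_rot: [-3.136, 0.173, -0.003]
wrist_force: [5.1, -0.5, 3.1]
width: 87.0
gripper_force: 2.5
```

Call:
send_rows --increments '[[[0, 0, -0.65, -0.4, -0.02, 0, 8.7], [0, 0, -0.65, -0.4, -0.02, 0, 8.7], [0, 0, -0.65, -0.4, -0.03, 0, 8.7], [0, 0, -0.65, -0.4, -0.03, 0, 8.7], [0, 0, -0.65, -0.4, -0.04, 0, 8.7]]]'

```text
time_s: 4.35
tcp_pos: [586.2, -84.6, 195.3]
tool_rot: [-3.14, 0.084, -0.003]
wrist_force: [4.4, -0.1, 1.4]
width: 87.0
gripper_force: 2.6
```

```bash
python3 plan.py 560 -82 13 0 5|head -2; python3 m.py | grep -v -e orange
python3 - <<'E'
import cv2,numpy as np
a=cv2.imread("pics/sidec.png");cv2.imwrite("pics/s2.png",a)
E
```

```text
t 4.35 pos [586.2 -84.6 195.3] tipz 13.3 yaw -3.08 tilt [0.12 0.01] q [ 0.35  0.49 -0.35  1.74  0.2   0.95 -1.7 ] F [ 4.4 -0.1  1.4] w 87.0
[0, 0, np.float64(-0.62), np.float64(-0.53), np.float64(-0.02), np.float64(0.01)]
side
blue [ 302  231   65   75 1041]
[346 231] z40 [562.7 -12.1] z0 [571.2  21.8]
[365 281] z40 [ 572.  -143.5] z0 [ 581.  -116.7]
[365 297] z40 [ 563.4 -178.6] z0 [ 572.  -153.6]
[310 305] z40 [ 459.4 -177.6] z0 [ 462.4 -152.6]
[302 235] z40 [469.2  -6.6] z0 [472.7  27.7]
red [336 200   6  18  86] [338.2 207.8] [557.7  48.4] top [555.9  41.8]
scene
blue [268 179  38  42 588]
[305 185] z40 [474.5  -5.6] z0 [427.1 -38.5]
[305 196] z40 [510.6  18.4] z0 [466.1 -12.6]
[278 220] z40 [608.8  17.1] z0 [572.3 -14. ]
[268 217] z40 [611.9  -6.5] z0 [575.7 -39.5]
[268 205] z40 [579.8 -31.9] z0 [541. -67.]
[289 179] z40 [473.5 -52.2] z0 [425.9 -89. ]
blue [236 189  24  24 271]
[237 189] z40 [ 569.6 -130.2] z0 [ 529.9 -173.5]
[258 203] z40 [585.5 -54.9] z0 [547.2 -92. ]
[258 212] z40 [609.9 -34.9] z0 [573.5 -70.2]
[237 201] z40 [604. -99.] z0 [ 567.2 -139.7]
red [301 200   5  16  61] [302.5 206.8] [556.3  42.8] top [568.9  52.2]
```

View pics/s2.png

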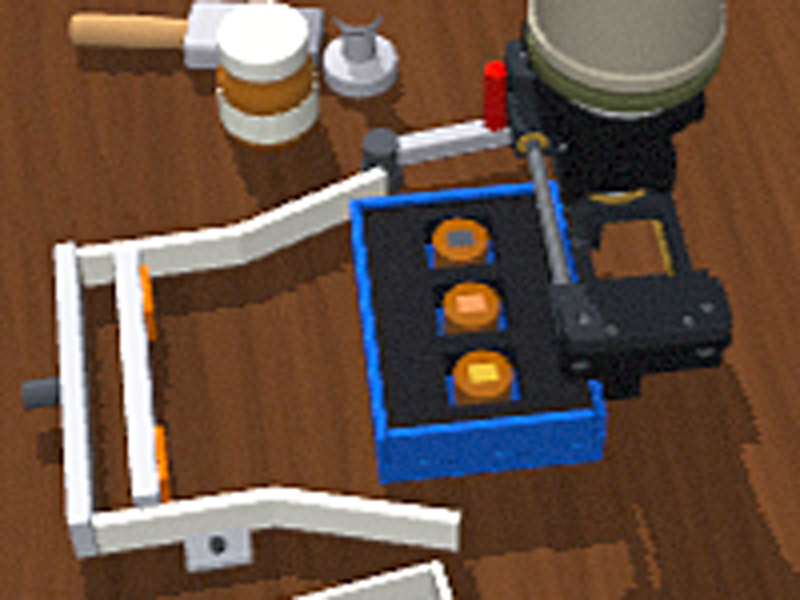

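The tray follows square to the fingers and is near the bay mouth, with its near corners at crop (352,203) and (383,422).

Run:
```python
from h import *
c=camera("side")
for nm,u,v in [("NL",352,203),("FL",556,184),("FR",605,412),("NR",381,424)]:
    print(nm,pt(c,215+u/4-.4,185+v/4-.4,40).round(1))
```

```text
NL [470.3  -7.8]
FL [578.8 -13.9]
FR [ 570.  -158.5]
NR [ 464.  -146.4]
```

Call:
send_rows --increments '[[[0, 0, -0.62, -0.4, -0.06, 0, 8.7], [0, 0, -0.62, -0.4, -0.06, 0, 8.7], [0, 0, -0.62, -0.4, -0.06, 0, 8.7], [0, 0, -0.62, -0.4, -0.06, 0, 8.7], [0, 0, -0.62, -0.4, -0.06, 0, 8.7]]]'

```text
time_s: 5.0
tcp_pos: [566.3, -81.1, 195.1]
tool_rot: [-3.142, -0.0, -0.002]
wrist_force: [4.7, -0.5, 1.8]
width: 86.7
gripper_force: 2.6
```

Call:
send_rows --increments '[[[0, 0, 0, -0.4, 0, 0, 8.7], [0, 0, 0, -0.4, 0, 0, 8.7], [0, 0, 0, -0.4, 0, 0, 8.7], [0, 0, 0, -0.4, 0, 0, 8.7], [0, 0, 0, -0.4, 0, 0, 8.7]]]'

```text
time_s: 5.5
tcp_pos: [546.3, -81.2, 195.1]
tool_rot: [-3.142, 0.001, -0.002]
wrist_force: [5.4, -0.1, 2.3]
width: 87.0
gripper_force: 2.6
```

```bash
python3 plan.py 520 -82 13 0 5|head -2
python3 - <<'E'
from h import *
c=camera("side"); cv2.imwrite("pics/s3.png",cv2.resize(c["frame"][185:335,215:415,::-1],None,fx=4,fy=4,interpolation=cv2.INTER_CUBIC))
E
```

```text
t 5.5 pos [546.3 -81.2 195.1] tipz 13.1 yaw -0.02 tilt [0.08 0.  ] q [ 0.38  0.42 -0.37  1.85  0.19  0.91 -1.65] F [ 5.4 -0.1  2.3] w 87.0
[0, 0, np.float64(-0.0), np.float64(-0.53), np.float64(0.02), np.float64(0.0)]
```

View pics/s3.png

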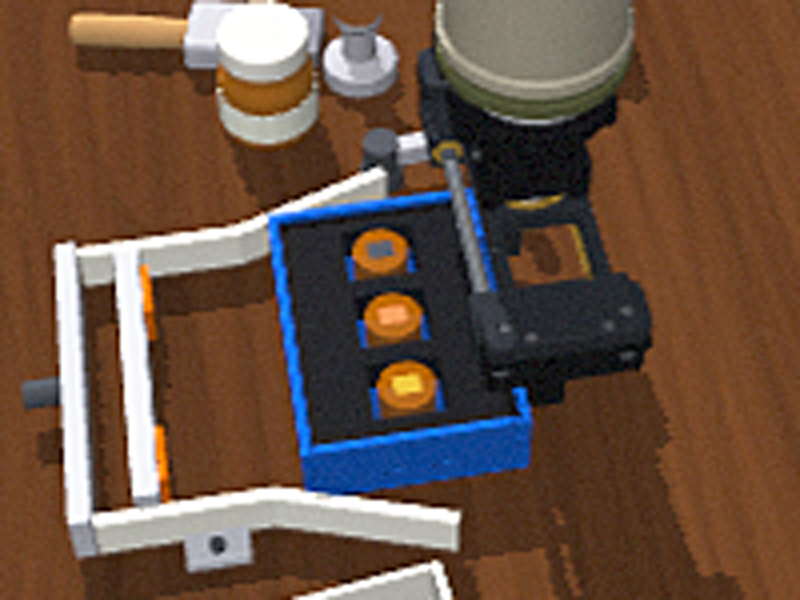

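Run:
```python
from h import *
c=camera("side")
for nm,u,v,z in [("NL",270,217,40),("FL",471,194,40),("FR",529,418,40),("NR",302,450,40),("NRb",310,490,0)]:
    print(nm,pt(c,215+u/4-.4,185+v/4-.4,z).round(1))
```

```text
NL [426.7  -9.7]
FL [533.1 -12.8]
FR [ 533.7 -155.5]
NR [ 425.3 -154.2]
NRb [ 427.4 -151.1]
```

The tray is square to the bay (near corners at y -10 and -154, centre -82) and heading straight in.

Call:
send_rows --increments '[[[0, 0, 0, -0.3, 0, 0, 8.7], [0, 0, 0, -0.3, 0, 0, 8.7], [0, 0, 0, -0.3, 0, 0, 8.7], [0, 0, 0, -0.3, 0, 0, 8.7], [0, 0, 0, -0.3, 0, 0, 8.7]]]'

```text
time_s: 6.1
tcp_pos: [531.3, -81.2, 195.0]
tool_rot: [3.142, -0.0, 0.002]
wrist_force: [5.7, -0.4, 2.1]
width: 87.0
gripper_force: 2.6
```

Call:
send_rows --increments '[[[0, 0, 0, -0.2, 0, 0, 8.7], [0, 0, 0, -0.2, 0, 0, 8.7], [0, 0, 0, -0.2, 0, 0, 8.7], [0, 0, 0, -0.2, 0, 0, 8.7], [0, 0, 0, -0.2, 0, 0, 8.7]]]'

```text
time_s: 6.6
tcp_pos: [521.3, -81.2, 194.9]
tool_rot: [3.142, -0.0, 0.002]
wrist_force: [4.8, 0.4, 2.5]
width: 87.0
gripper_force: 2.6
```

Call:
send_rows --increments '[[[0, 0, 0, -0.2, 0, 0, 8.7], [0, 0, 0, -0.2, 0, 0, 8.7], [0, 0, 0, -0.2, 0, 0, 8.7], [0, 0, 0, -0.2, 0, 0, 8.7], [0, 0, 0, -0.2, 0, 0, 8.7]]]'

```text
time_s: 7.1
tcp_pos: [511.3, -81.2, 194.9]
tool_rot: [-3.142, 0.0, -0.002]
wrist_force: [5.6, -0.4, 2.0]
width: 86.7
gripper_force: 2.6
```

Call:
send_rows --increments '[[[0, 0, 0, -0.15, 0, 0, 8.7], [0, 0, 0, -0.15, 0, 0, 8.7], [0, 0, 0, -0.15, 0, 0, 8.7], [0, 0, 0, -0.15, 0, 0, 8.7], [0, 0, 0, -0.1, 0, 0, 8.7]]]'

```text
time_s: 7.6
tcp_pos: [504.3, -81.2, 194.9]
tool_rot: [3.142, -0.0, 0.001]
wrist_force: [5.8, 0.2, 2.2]
width: 87.4
gripper_force: 2.5
```

Call:
send_rows --increments '[[[0, 0, 0, -0.1, 0, 0, 8.7], [0, 0, 0, -0.1, 0, 0, 8.7], [0, 0, 0, -0.1, 0, 0, 8.7], [0, 0, 0, -0.1, 0, 0, 8.7]]]'

```text
time_s: 8.0
tcp_pos: [500.3, -81.2, 194.9]
tool_rot: [3.142, -0.0, 0.001]
wrist_force: [5.4, -0.3, 2.3]
width: 87.0
gripper_force: 2.6
```

Call:
send_rows --increments '[[[0, 0, 0, -0.1, 0, 0, 8.7], [0, 0, 0, -0.1, 0, 0, 8.7], [0, 0, 0, -0.1, 0, 0, 8.7]]]'

```text
time_s: 8.3
tcp_pos: [497.4, -81.2, 194.9]
tool_rot: [3.142, -0.0, 0.001]
wrist_force: [5.1, -0.5, 1.3]
width: 86.7
gripper_force: 2.6
```

Call:
send_rows --increments '[[[0, 0, 0, -0.1, 0, 0, 8.7], [0, 0, 0, -0.1, 0, 0, 8.7], [0, 0, 0, -0.1, 0, 0, 8.7]]]'

```text
time_s: 8.6
tcp_pos: [494.3, -81.2, 194.9]
tool_rot: [3.142, -0.0, 0.001]
wrist_force: [5.3, -0.2, 2.3]
width: 86.9
gripper_force: 2.5
```

Run:
```python
from h import *
for n,z in (("side",15),("scene",15)):
    c=camera(n); H=hsv(c); h,s,v=[H[...,i].astype(int) for i in range(3)]
    for st,ce,m in blobs((h>5)&(h<20)&(s>130)&(v>120),4):
        if 120<ce[1]<320 and 200<ce[0]<400: print(n,st,pt(c,*ce,z).round(1))
    b=(h>105)&(h<125)&(s>150)&(v>60)
    for st,ce,m in blobs(b,80):
        if 150<ce[1]<320 and 200<ce[0]<400: print("blue",n,st,ce,pt(c,st[0],ce[1],40).round(1))
```

```text
side [368 122   8  13  23] [716.8 370.5]
side [392 131  10   8  22] [776.9 326.4]
side [381 135   3   3   4] [734.2 324.4]
side [384 140   3   7   7] [733.8 294.6]
side [371 142  11  21  41] [701.6 260.7]
side [385 148   6   8  14] [732.3 259.2]
side [354 156   5   4   8] [645.7 248.7]
side [391 160   4   6  10] [732.3 212.6]
side [210 163   3   8  14] [276.4 281.3]
side [347 167   9  15  35] [619.2 187.4]
side [290 168   3   5   6] [474.5 231.5]
side [394 168   4   3   5] [733.4 189.7]
side [355 170   5   3   7] [636.5 197.1]
side [383 171   5   6  13] [702.  176.3]
side [268 172   3   5   7] [418.8 225.9]
side [209 175   3   3   5] [274.8 245.9]
side [356 174   5   5  12] [636.1 179.7]
side [386 177   2   4   5] [700.8 157.9]
side [270 178   2   6   7] [419.7 201.8]
side [364 179   4   2   4] [650.  164.8]
side [358 180   4   3   4] [634.3 162.1]
side [232 188  17   7  25] [340.  185.3]
side [256 189   6   8  19] [388.5 165.4]
side [248 191   4   2   4] [367.5 171.4]
side [389 195   3   5   5] [692.3  94.3]
side [269 202  23  12 138] [431.6 105.7]
side [356 210   3   3   4] [604.6 
[... 2112 characters left out ...]
 46  22 377] [ 202.6 -156.9]
scene [247 128   4   4   7] [ 280.8 -348. ]
scene [334 129   3   4   6] [ 148.3 -112.5]
scene [343 135   5   3   6] [163.3 -67.7]
scene [311 143  11   8  18] [ 264.5 -107.2]
scene [375 145   2   3   5] [174.7  38.5]
scene [    0   146   640   254 83492] [700.3 133.6]
scene [270 161  12   7  51] [ 403.  -148.1]
scene [303 172   7   7  29] [405.3 -49.6]
scene [395 177   7   5  12] [299.2 158.1]
scene [390 178   4   2   6] [308.3 143.9]
scene [389 186   7   4   9] [341.3 158.9]
scene [341 190  25  10 143] [420.2  93. ]
blue scene [294 163  31  35 353] [307.42492918 183.84135977] [484.  -30.3]
blue scene [262 172  25  21 318] [274.17295597 181.98427673] [517.1 -99.3]
```

Call:
send_rows --increments '[[[0, 0, 0, -0.1, 0, 0, 8.7], [0, 0, 0, -0.1, 0, 0, 8.7], [0, 0, 0, -0.1, 0, 0, 8.7]]]'

```text
time_s: 9.0
tcp_pos: [491.3, -81.2, 194.9]
tool_rot: [3.142, -0.0, 0.001]
wrist_force: [5.1, 0.5, 1.8]
width: 87.4
gripper_force: 2.7
```

Call:
send_rows --increments '[[[0, 0, 0, -0.1, 0, 0, 8.7], [0, 0, 0, -0.1, 0, 0, 8.7]]]'

```text
time_s: 9.2
tcp_pos: [489.3, -81.2, 195.0]
tool_rot: [3.142, -0.0, 0.001]
wrist_force: [5.0, 0.1, 2.1]
width: 87.5
gripper_force: 2.6
```

Call:
send_rows --increments '[[[0, 0, 0, -0.1, 0, 0, 8.7], [0, 0, 0, -0.1, 0, 0, 8.7]]]'

```text
time_s: 9.4
tcp_pos: [487.3, -81.2, 194.9]
tool_rot: [3.142, -0.0, 0.001]
wrist_force: [5.1, -0.3, 2.8]
width: 87.2
gripper_force: 2.6
```

Call:
send_rows --increments '[[[0, 0, 0, -0.1, 0, 0, 8.7]]]'

```text
time_s: 9.5
tcp_pos: [486.3, -81.2, 194.9]
tool_rot: [3.142, -0.0, 0.001]
wrist_force: [4.4, -0.3, 2.3]
width: 86.8
gripper_force: 2.6
```

Call:
send_rows --increments '[[[0, 0, 0, -0.1, 0, 0, 8.7]]]'

```text
time_s: 9.6
tcp_pos: [485.3, -81.2, 194.9]
tool_rot: [3.142, -0.0, 0.001]
wrist_force: [4.8, -0.3, 2.9]
width: 87.1
gripper_force: 2.6
```

Call:
send_rows --increments '[[[0, 0, 0, -0.1, 0, 0, 8.7]]]'

```text
time_s: 9.7
tcp_pos: [484.3, -81.2, 194.9]
tool_rot: [3.142, -0.0, 0.001]
wrist_force: [4.1, -0.4, 2.3]
width: 87.4
gripper_force: 2.6
```

Call:
send_rows --increments '[[[0, 0, 0, -0.1, 0, 0, 8.7]]]'

```text
time_s: 9.8
tcp_pos: [483.3, -81.2, 194.9]
tool_rot: [3.142, -0.0, 0.001]
wrist_force: [5.2, 0.5, 1.7]
width: 86.7
gripper_force: 2.6
```

Call:
send_rows --increments '[[[0, 0, 0, -0.1, 0, 0, 8.7]]]'

```text
time_s: 9.9
tcp_pos: [482.3, -81.2, 194.9]
tool_rot: [3.142, -0.0, 0.001]
wrist_force: [5.2, 0.0, 2.3]
width: 87.4
gripper_force: 2.6
```

Call:
send_rows --increments '[[[0, 0, 0, -0.1, 0, 0, 8.7]]]'

```text
time_s: 10.0
tcp_pos: [481.8, -81.0, 195.1]
tool_rot: [-3.142, -0.001, -0.004]
wrist_force: [9.1, 0.9, -1.0]
width: 87.2
gripper_force: 5.2
```

Call:
send_rows --increments '[[[0, 0, 0, -0.05, 0, 0, 8.7]]]'

```text
time_s: 10.1
tcp_pos: [481.5, -81.0, 195.2]
tool_rot: [-3.142, -0.001, -0.005]
wrist_force: [10.7, 0.0, -1.8]
width: 86.8
gripper_force: 5.4
```

Call:
send_rows --increments '[[[0, 0, 0, -0.1, 0, 0, 8.7]]]'

```text
time_s: 10.2
tcp_pos: [481.1, -80.9, 195.5]
tool_rot: [-3.142, -0.002, -0.008]
wrist_force: [14.9, 0.9, -2.0]
width: 86.8
gripper_force: 7.2
```

Call:
send_rows --increments '[[[0, 0, 0, -0.05, 0, 0.03, 8.7], [0, 0, 0, 0, 0, 0, 8.7], [0, 0, 0, 0, 0, 0, 8.7]]]'

```text
time_s: 10.5
tcp_pos: [481.0, -80.8, 195.5]
tool_rot: [3.142, 0.002, 0.01]
wrist_force: [13.1, -0.5, -0.8]
width: 87.0
gripper_force: 6.9
```

Call:
send_rows --increments '[[[0, 0, 0, -0.08, 0, 0, 8.7], [0, 0, 0, 0, 0, 0, 8.7]]]'

```text
time_s: 10.7
tcp_pos: [480.6, -80.8, 195.7]
tool_rot: [3.141, 0.003, 0.012]
wrist_force: [15.2, 0.3, -1.9]
width: 86.8
gripper_force: 8.0
```

Call:
send_rows --increments '[[[0, 0, 0, -0.06, 0, 0, 8.7], [0, 0, 0, 0, 0, 0, 8.7], [0, 0, 0, 0, 0, 0, 8.7], [0, 0, 0, 0, 0, 0, 8.7]]]'

```text
time_s: 11.1
tcp_pos: [480.4, -80.8, 196.0]
tool_rot: [3.141, 0.003, 0.014]
wrist_force: [17.7, -0.5, -1.7]
width: 87.0
gripper_force: 8.8
```

Call:
send_rows --increments '[[[0, 0, 0, 0.2, 0, 0, 8.7], [0, 0, 0, 0.3, 0, 0, 8.7], [0, 0, 0, 0.5, 0, 0, 8.7], [0, 0, 0, 0.5, 0, 0, 8.7], [0, 0, 0, 0.5, 0, 0, 8.7]]]'

```text
time_s: 11.6
tcp_pos: [497.5, -81.3, 194.0]
tool_rot: [-3.142, 0.0, 0.002]
wrist_force: [-0.6, -0.4, -0.2]
width: 87.2
gripper_force: 0.0
```

Call:
send_rows --increments '[[[0, 0, 0, 0, 0, -2, 8.7], [0, 0, 0, 0, 0, -3, 6], [0, 0, 0, 0, 0, -3, 4], [0, 0, 0, 0, 0, -2, 2], [0, 0, 0, 0, 0, 0, 0]]]'

```text
time_s: 12.1
tcp_pos: [498.5, -81.2, 297.1]
tool_rot: [3.141, -0.001, 0.007]
wrist_force: [-0.1, 0.1, 0.3]
width: 63.1
gripper_force: 0.0
```

```bash
python3 plan.py 556 78 115 87 12
python3 - <<'E'
from h import *
c=camera("side"); cv2.imwrite("pics/s4.png",cv2.resize(c["frame"][160:335,215:415,::-1],None,fx=3.4,fy=3.4,interpolation=cv2.INTER_CUBIC))
E
```

```text
t 12.1 pos [498.5 -81.2 297.1] tipz 115.1 yaw -0.02 tilt [ 0.24 -0.06] q [ 0.44  0.19 -0.41  1.89  0.08  1.08 -1.57] F [-0.1  0.1  0.3] w 63.1
[0, 0, np.float64(-7.25), np.float64(0.48), np.float64(-1.33), np.float64(0.0)]
[0, 0, np.float64(-7.25), np.float64(0.64), np.float64(-1.26), np.float64(0.0)]
[0, 0, np.float64(-7.25), np.float64(0.8), np.float64(-1.17), np.float64(0.0)]
[0, 0, np.float64(-7.25), np.float64(0.94), np.float64(-1.06), np.float64(0.0)]
[0, 0, np.float64(-7.25), np.float64(1.06), np.float64(-0.93), np.float64(0.0)]
[0, 0, np.float64(-7.25), np.float64(1.17), np.float64(-0.79), np.float64(0.0)]
[0, 0, np.float64(-7.25), np.float64(1.26), np.float64(-0.63), np.float64(0.0)]
[0, 0, np.float64(-7.25), np.float64(1.33), np.float64(-0.47), np.float64(0.0)]
[0, 0, np.float64(-7.25), np.float64(1.38), np.float64(-0.3), np.float64(0.0)]
[0, 0, np.float64(-7.25), np.float64(1.41), np.float64(-0.12), np.float64(0.0)]
[0, 0, np.float64(-7.25), np.float64(1.41), np.float64(0.06), np.float64(0.0)]
[0, 0, np.float64(-7.25), np.float64(1.39), np.float64(0.24), np.float64(0.0)]
```

View pics/s4.png

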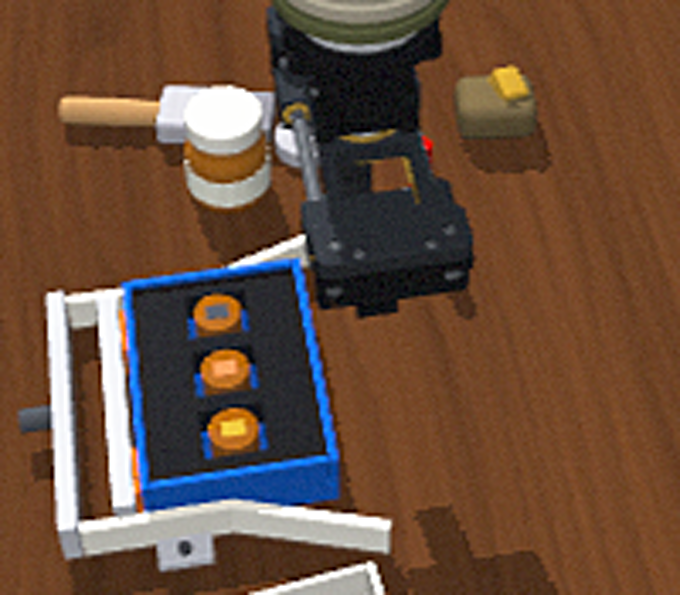

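The picture shows the tray home on the orange pads with all three mounts in it. Next I go to the far side of the knob with the fingers closed.

Call:
send_rows --increments '[[[0, 0, -7.25, 0.5, -1.35, 0, 0], [0, 0, -7.25, 0.65, -1.25, 0, 0], [0, 0, -7.25, 0.8, -1.15, 0, 0], [0, 0, -7.25, 0.95, -1.05, 0, 0], [0, 0, -7.25, 1.05, -0.95, 0, 0]]]'

```text
time_s: 12.65
tcp_pos: [521.6, -14.2, 292.9]
tool_rot: [-2.982, -0.985, 0.003]
wrist_force: [1.1, -0.2, 0.5]
width: 19.2
gripper_force: 0.0
```

Call:
send_rows --increments '[[[0, 0, -7.25, 1.15, -0.8, 0, 0], [0, 0, -7.25, 1.25, -0.65, 0, 0], [0, 0, -7.25, 1.35, -0.45, 0, 0], [0, 0, -7.25, 1.4, -0.3, 0, 0], [0, 0, -7.25, 1.4, -0.1, 0, 0]]]'

```text
time_s: 13.15
tcp_pos: [545.6, 52.3, 292.9]
tool_rot: [-2.527, -1.863, 0.003]
wrist_force: [0.4, 0.4, -0.3]
width: 0.2
gripper_force: 0.0
```

Call:
send_rows --increments '[[[0, 0, -7.25, 1.4, 0.05, 0, 0], [0, 0, -7.25, 1.4, 0.25, 0, 0], [0, 0, 0, 0, 0, 0, 0]]]'

```text
time_s: 13.45
tcp_pos: [555.3, 80.0, 293.0]
tool_rot: [-2.272, -2.166, 0.001]
wrist_force: [0.7, -0.3, 0.3]
width: 0.4
gripper_force: 0.0
```

```bash
python3 plan.py 557 78 45 90 4
python3 - <<'E'
from h import *
c=camera("side"); H=hsv(c); h,s,v=[H[...,i].astype(int) for i in range(3)]
for st,ce,m in blobs(((h<6)|(h>174))&(s>180)&(v>110),10):
    if 150<ce[1]<320 and 200<ce[0]<400: print(st,pt(c,*ce,50).round(1))
cv2.imwrite("pics/s5.png",cv2.resize(c["frame"][140:315,215:415,::-1],None,fx=3.4,fy=3.4,interpolation=cv2.INTER_CUBIC))
E
```

```text
t 13.45 pos [555.3  80.  293. ] tipz 111.0 yaw 87.26 tilt [-0.12  0.08] q [ 0.34  0.36 -0.67  1.74  0.24  1.13 -0.45] F [ 0.7 -0.3  0.3] w 0.4
[0, 0, np.float64(-0.69), np.float64(-0.05), np.float64(0.05), np.float64(1.65)]
[0, 0, np.float64(-0.69), np.float64(-0.05), np.float64(0.04), np.float64(1.65)]
[0, 0, np.float64(-0.69), np.float64(-0.05), np.float64(0.04), np.float64(1.65)]
[0, 0, np.float64(-0.69), np.float64(-0.05), np.float64(0.04), np.float64(1.65)]
[336 200   6  18  93] [558.2  48.1]
```

View pics/s5.png

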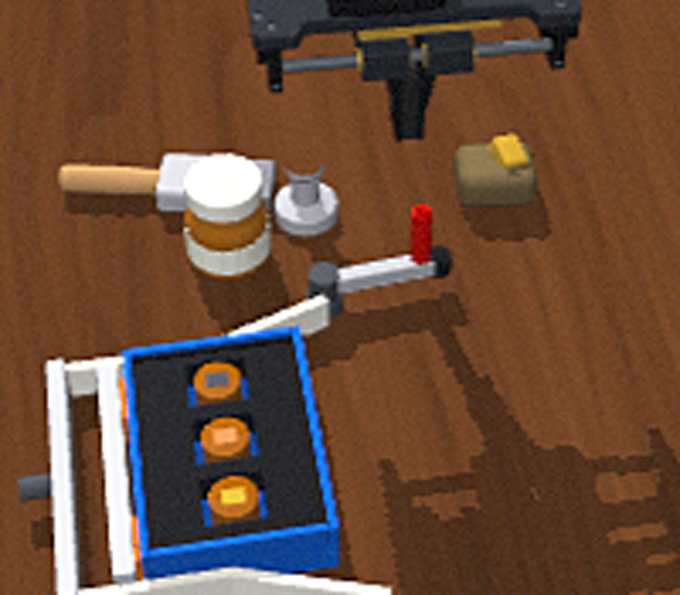

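Call:
send_rows --increments '[[[0, 0, -0.7, 0, 0.1, 1.6, 0], [0, 0, -0.7, 0, 0.1, 1.6, 0], [0, 0, -0.7, 0, 0.1, 1.6, 0], [0, 0, -0.7, 0, 0.1, 1.6, 0], [0, 0, 0, -0.5, 0, 0, 0]]]'

```text
time_s: 14.0
tcp_pos: [558.5, 73.2, 227.4]
tool_rot: [-2.222, -2.216, 0.005]
wrist_force: [0.6, -0.1, 0.4]
width: 0.6
gripper_force: 0.0
```

Call:
send_rows --increments '[[[0, 0, 0, -0.4, 0, 0, 0], [0, 0, 0, -0.3, 0, 0, 0], [0, 0, 0, -0.3, 0, 0, 0], [0, 0, 0, -0.2, 0, 0, 0]]]'

```text
time_s: 14.4
tcp_pos: [559.6, 60.9, 231.0]
tool_rot: [2.225, 2.216, 0.001]
wrist_force: [-0.2, 0.6, 0.0]
width: 0.5
gripper_force: 0.4
```

```bash
python3 plan.py 560 61 47 90 1
python3 - <<'E'
from h import *
c=camera("side"); H=hsv(c); h,s,v=[H[...,i].astype(int) for i in range(3)]
for st,ce,m in blobs(((h<6)|(h>174))&(s>180)&(v>110),10):
    if 150<ce[1]<320 and 200<ce[0]<400: print(st,pt(c,*ce,50).round(1))
E
```

```text
t 14.4 pos [559.6  60.9 231. ] tipz 49.0 yaw 89.77 tilt [ 0.06 -0.  ] q [ 0.35  0.44 -0.65  1.79  0.31  1.02 -0.42] F [-0.2  0.6  0. ] w 0.5
[0, 0, np.float64(-0.23), np.float64(0.01), np.float64(0.04), np.float64(0.2)]
[336 200   6  18  94] [558.1  47.5]
```

Call:
send_rows --increments '[[[0, 0, 3, -0.35, 0.05, 0, 0], [0, 0, 6, -0.69, 0.14, 0, 0], [0, 0, 6, -0.69, 0.14, 0, 0], [0, 0, 6, -0.69, 0.14, 0, 0], [0, 0, 6, -0.69, 0.14, 0, 0]]]'

```text
time_s: 14.95
tcp_pos: [560.0, 29.7, 231.0]
tool_rot: [2.684, 1.631, 0.003]
wrist_force: [3.0, 0.7, 0.1]
width: 0.5
gripper_force: 1.1
```

```bash
python3 plan.py 560 61 47 90 1|head -1
python3 - <<'E'
from h import *
o=monitor.get_obs(); p=o["tcp_pos"]; Rt=R.from_rotvec(o["tool_rot"]).as_matrix()
print("pivot in tool (want -16.5,-65):",(Rt.T@(np.array([495,42,p[2]])-p)).round(1))
c=camera("side"); H=hsv(c); h,s,v=[H[...,i].astype(int) for i in range(3)]
for st,ce,m in blobs(((h<6)|(h>174))&(s>180)&(v>110),10):
    if 150<ce[1]<320 and 200<ce[0]<400: print(st,pt(c,*ce,50).round(1))
E
```

```text
t 14.95 pos [560.   29.7 231. ] tipz 49.0 yaw 62.56 tilt [0.11 0.02] q [ 0.33  0.41 -0.55  1.8   0.25  1.   -0.8 ] F [3.  0.7 0.1] w 0.5
pivot in tool (want -16.5,-65): [-19.  -63.4  -0.1]
[336 210   7  18  91] [553.5  17. ]
```

Call:
send_rows --increments '[[[0, 0, 5, -0.62, 0.13, 0, 0], [0, 0, 6, -0.69, 0.15, 0, 0], [0, 0, 6, -0.69, 0.15, 0, 0], [0, 0, 6, -0.69, 0.15, 0, 0], [0, 0, 6, -0.69, 0.15, 0, 0]]]'

```text
time_s: 15.5
tcp_pos: [545.1, -1.9, 231.1]
tool_rot: [3.005, 0.908, 0.004]
wrist_force: [5.3, -3.4, -1.1]
width: 0.6
gripper_force: 2.5
```

Call:
send_rows --increments '[[[0, 0, 6, -0.68, 0.15, 0, 0], [0, 0, 6, -0.68, 0.15, 0, 0], [0, 0, 6, -0.68, 0.15, 0, 0], [0, 0, 6, -0.68, 0.15, 0, 0]]]'

```text
time_s: 15.9
tcp_pos: [522.6, -18.5, 231.0]
tool_rot: [3.129, 0.263, 0.003]
wrist_force: [2.6, -1.2, -0.1]
width: 0.4
gripper_force: 1.0
```

```bash
cat > q.py <<'E'
from h import *
o=monitor.get_obs(); p=o["tcp_pos"]; Rt=R.from_rotvec(o["tool_rot"]).as_matrix()
print("yaw",np.degrees(np.arctan2(Rt[1,0],Rt[0,0])).round(1),"F",o["wrist_force"].round(1),"pivot in tool (want -16.5,-65):",(Rt.T@(np.array([495,42,p[2]])-p)).round(1))
c=camera("side"); H=hsv(c); h,s,v=[H[...,i].astype(int) for i in range(3)]
for st,ce,m in blobs(((h<6)|(h>174))&(s>180)&(v>110),10):
    if 150<ce[1]<320 and 200<ce[0]<400: k=pt(c,*ce,50); print(st,k.round(1),"theta",np.arctan2(45-k[1],k[0]-495).round(2))
E
python3 q.py
```

```text
yaw 9.6 F [ 2.6 -1.2 -0.1] pivot in tool (want -16.5,-65): [-17.1 -64.3  -0.1]
[318 227   6  18  89] [505.2 -24.3] theta 1.42
```

Call:
send_rows --increments '[[[0, 0, 2, -0.23, 0.05, 0, 0], [0, 0, 2, -0.23, 0.05, 0, 0], [0, 0, 2, -0.23, 0.05, 0, 0], [0, 0, 2, -0.23, 0.05, 0, 0], [0, 0, 2, -0.23, 0.05, 0, 0]]]'

```text
time_s: 16.45
tcp_pos: [511.3, -21.1, 230.7]
tool_rot: [3.141, -0.001, 0.001]
wrist_force: [2.4, -1.4, 0.3]
width: 0.2
gripper_force: 0.6
```

Call:
send_rows --increments '[[[0, 0, 1, -0.12, 0.02, 0, 0], [0, 0, 1, -0.12, 0.02, 0, 0], [0, 0, 1, -0.12, 0.02, 0, 0]]]'

```text
time_s: 16.75
tcp_pos: [507.6, -21.7, 230.5]
tool_rot: [3.14, -0.087, 0.0]
wrist_force: [0.7, -1.0, 0.1]
width: 0.5
gripper_force: 0.5
```

```bash
python3 q.py
```

```text
yaw -3.2 F [ 0.7 -1.   0.1] pivot in tool (want -16.5,-65): [-16.1 -63.   -0. ]
```

Call:
send_rows --increments '[[[0, 0, 1, -0.12, 0.02, 0, 0], [0, 0, 1, -0.12, 0.02, 0, 0], [0, 0, 1, -0.12, 0.02, 0, 0], [0, 0, 1, -0.12, 0.02, 0, 0]]]'

```text
time_s: 17.2
tcp_pos: [502.5, -22.3, 230.4]
tool_rot: [3.135, -0.2, 0.0]
wrist_force: [0.3, -0.2, -0.5]
width: 0.6
gripper_force: 0.5
```

Call:
send_rows --increments '[[[0, 0, 1, -0.12, 0.02, 0, 0], [0, 0, 1, -0.12, 0.02, 0, 0]]]'

```text
time_s: 17.4
tcp_pos: [500.1, -22.4, 230.4]
tool_rot: [3.131, -0.254, -0.0]
wrist_force: [1.1, -1.0, 0.6]
width: 0.8
gripper_force: 0.5
```

Call:
send_rows --increments '[[[0, 0, 1, -0.12, 0.02, 0, 0], [0, 0, 1, -0.12, 0.02, 0, 0]]]'

```text
time_s: 17.6
tcp_pos: [498.8, -22.7, 230.8]
tool_rot: [-3.126, 0.309, -0.007]
wrist_force: [13.5, -3.0, -10.7]
width: 0.4
gripper_force: 6.9
```

Call:
send_rows --increments '[[[0, 0, 0, 0.1, 0, 0, 0], [0, 0, 0, 0.3, 0, 0, 0], [0, 0, 0, 0.6, 0, 0, 0], [0, 0, 0, 1, 0, 0, 0], [0, 0, 0, 1, 0, 0, 0]]]'

```text
time_s: 18.1
tcp_pos: [528.0, -28.3, 230.4]
tool_rot: [3.127, -0.307, -0.0]
wrist_force: [0.3, 0.2, -0.6]
width: 0.6
gripper_force: 0.0
```

Call:
send_rows --increments '[[[0, 0, 0, 1, 0, -2, 0], [0, 0, 0, 2, 0, -4, 0], [0, 0, 0, 2.5, 0, -4, 0], [0, 0, 0, 2.5, 0, -4, 0], [0, 0, 0, 2, 0, -3, 0]]]'

```text
time_s: 18.6
tcp_pos: [626.9, -48.2, 403.3]
tool_rot: [-3.126, 0.308, -0.004]
wrist_force: [0.2, 0.2, -0.2]
width: 0.7
gripper_force: 0.0
```

```bash
python3 q.py
python3 - <<'E'
from h import *
c=camera("side"); cv2.imwrite("pics/s6.png",cv2.resize(c["frame"][160:335,215:415,::-1],None,fx=3.4,fy=3.4,interpolation=cv2.INTER_CUBIC))
E
```

```text
yaw -11.2 F [ 0.2  0.2 -0.2] pivot in tool (want -16.5,-65): [-147.   -62.7   -0.3]
[306 229   6  17  96] [480.8 -22.9] theta 1.78
```

View pics/s6.png

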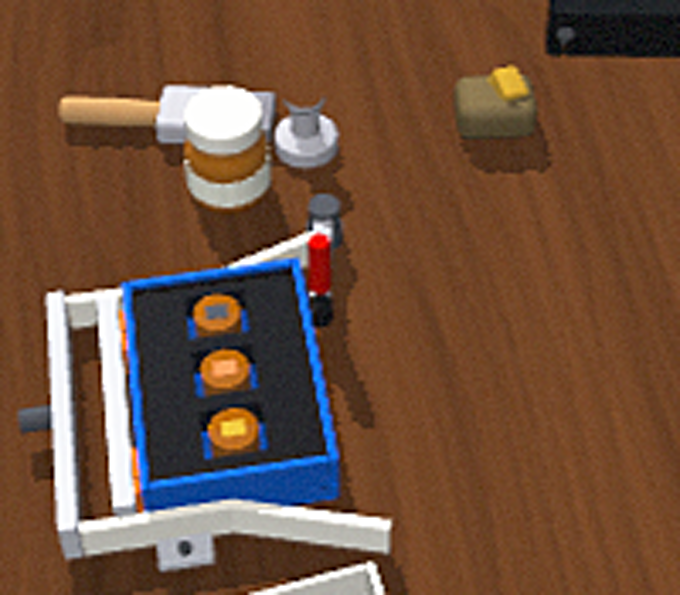

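The picture shows the latch shut at about 1.78 rad, with its nose at (320,308) against the far wall. The tray is home, its mounts are in place, nothing nearby has moved and the arm is clear.

```bash
python3 -c "
from workcell import arm; print(arm.sign_off())"
```

```text
the job is handed in; nothing more can be done
None
```

I drew the tray into the bay and pressed it on the stop at about 12–13 N over its sliding drag, then latched it shut at about 1.78 rad, backed the arm clear and handed the job in; the hand-in gave no verdict. The one overshoot was the latch push, which peaked at about 13.5 N at the knob instead of some 6 N.

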